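# Fetch the bun tongs out of the warmer drawer behind the kettle

## Task

The bun tongs lie in the drawer of the bun warmer, and the kettle stands in front of it, where the drawer would run into it. Slide the kettle along the warming plate onto the other ring, without lifting it or tipping it, and let go of it there; then pull the drawer wide open and draw the tongs out, tilting them up so that they come through the gap between the drawer front and the cabinet. Finish while still holding the tongs in the gripper, all of them higher than the top of the warmer and clear of it, and leave the kettle on its ring and the other breakfast things where they stand.

Things in the scene. Friction and masses are not known exactly. Their poses are not given: they have to be found in the camera images.
- bun_warmer: steel bun warmer, 300 deep x 340 wide x 226 mm high: a cabinet open at the front for one drawer. Origin: centre of its underside on the table; x points from its front to its back (away from the robot), y to its left, z up. Front edge of the cabinet's top: x = -130, z = 224 to 226. It does not move.
- bun_warmer_drawer (a joint): how far the drawer is out, in m: 0 shut, 0.20 the stop. It slides along the warmer's -x, stays where it is left, and needs about 3 N. Starts some 5 cm out, so that the gap between its front and the cabinet takes fingers from above; with the kettle before it it opens only a few cm more.
- drawer_rim (a point): middle of the upper edge of the drawer front (334 mm wide, 3 mm thick steel sheet, upper edge 221 mm above the table), on its inner side; axes as the warmer's. Moves with the drawer. The front's bar handle is 60 mm lower, 30 mm out, 170 mm wide.
- drawer_lane (a point): middle of the floor of the left lane of the pan in the drawer, 132 mm above the table; axes as the warmer's; moves with the drawer. Lane: 254 mm long (x), 147 mm wide (y); side walls and divider 38 mm high, end walls 22 mm. Right of the divider lie bread rolls, 41 mm high, fixed. The drawer front's inner face is 135 mm from this point along -x.
- tongs: kitchen tongs, closed and rigid, 224 mm long, 0.12 kg, lying flat on the lane floor along the warmer's x. Origin: middle of the underside; its y axis points along them to the hinge end, which lies to the drawer front; z up. To a gripper they are 56 mm wide (x) and 15 mm thick (z) from y = -108 to 92 mm; balance point y = 10.
- tongs_hinge_end (a point): end of the tongs at the hinge (towards the drawer front), on their middle line at y = 100 mm of the tongs, 12 mm short of the very end
- tongs_tip_end (a point): end of the tongs at the jaws (deep in the warmer), on their middle line at y = -100 mm of the tongs, 12 mm short of the very end
- kettle: small steel kettle, closed, 0.56 to 0.91 kg, foot 132 mm (belly 140) across; slides easily on the glass (friction about 0.2). Origin: centre of its underside; the spout points to its -x and reaches 115 mm out. Arched handle over the top, in the plane of the spout: black bar along x, 74 long, 17 wide (y), 19 mm high, its middle 156 mm above the underside (point kettle_grip), 40 mm free below it.
- kettle_grip (a point): middle of the kettle's handle bar; axes as the kettle's
- warming_plate: flat black glass warming plate, 152 x 400 x 10 mm, long side along y, in front of the warmer to the right; origin: centre of its underside; it does not move
- ring_left (a point): centre of the left printed double ring (136 mm across) on top of the plate; the kettle starts here, before the drawer
- ring_right (a point): centre of the right printed ring, 225 mm from the left one; the kettle's goal, clear of the drawer
- white_mug: white mug, 96 mm high, bystander
- left_mug: two-tone mug, 92 mm high, left of the warmer, bystander
- orange: orange, bystander
Not all that is in view belongs to the job. What is shaped like the kettle but red is not meant.

How it is judged (in metres and radians):
On the way, in this order (a step that is already met when the one before it is completed fails the run):
1. the kettle stands on the right ring and is let go (horizontal distance between kettle and ring_right below 0.025 m and contact force between the fingers and kettle below 0.1 N and linear speed of kettle below 0.02 m/s), for 0.2 s.
2. the drawer is pulled wide open (value of joint bun_warmer_drawer above 0.13 m), for 0.2 s.
3. the tongs are gripped and tilted, hinge end up over the drawer front, while their jaws are still under the cabinet (contact force between the fingers and tongs above 1 N and angle between tongs's own y axis and vertical below 1.43 rad and x of tongs_tip_end in the frame of bun_warmer above -0.13 m and height (world z) of tongs_tip_end below 0.224 m), for 0.1 s.
At the end, for the whole second after the job is handed in: the gripper still holds the tongs, both their ends at least 245 mm above the table (the warmer's top is at 226), touching nothing else and still; the kettle stands upright within 25 mm of the centre of the right ring; the drawer is still out by more than 80 mm (contact force between the fingers and tongs above 1 N and height (world z) of each of tongs_hinge_end, tongs_tip_end above 0.245 m and contact force between tongs and bun_warmer below 0.05 N and linear speed of tongs below 0.03 m/s and horizontal distance between kettle and ring_right below 0.025 m and angle between kettle's own z axis and vertical below 0.05 rad and contact force between the fingers and kettle below 0.1 N and value of joint bun_warmer_drawer above 0.08 m); the arm keeps its last pose, push and grip.
It fails at once if the kettle is lifted off the plate (more than 10 mm) (z of kettle in the frame of warming_plate above 0.02 m).
It fails at once if the kettle is tipped (more than 0.2 rad) (angle between kettle's own z axis and vertical above 0.2 rad).
It fails at once if another breakfast thing is shifted by more than 30 mm (distance of any of white_mug, left_mug, orange from where it was at the start of the episode above 0.03 m).
It also fails if it takes over 61 s, if anything falls off the work surface, if the arm or the gripper's body presses on something with over 40 N, if the wrist force passes 120 N, or if a joint passes its speed limit or range.

## Robot

A 6-joint arm with a two-finger parallel gripper is mounted at the origin on a cart in front of the work surface, level with it; the furniture and walls round the work are solid. World frame = base frame: x ahead of the robot, y to its left, z up, the work surface at z = 0. Lengths are in mm, angles in rad, forces in N, time in s.
With the tool pointing down it reaches from about 300 to 875 mm from the base axis. Payload 6.4 kg.
Tool frame: the origin (TCP) lies midway between the tips of the shut fingers; the grasp point (between the pads) lies 19 mm behind it; z points along the fingers, y is the line along which they close (so a half turn about z gives the same grasp; the last joint's range is limited). The gripper opens to 88 mm and grips with 3 to 60 N. Pads are 18 mm wide; open, the fingers measure 123 mm over their backs; the gripper's body (75 mm by 187 mm) begins 45 mm behind the grasp point.
Start: joints at [1.131, 0.181, 1.607, -0, 1.354, -0.206], TCP at [133.201, 559.373, 203.614] pointing down, gripper open.
Joint ranges: [-2.99, 2.99], [-0.89, 2.07], [0.3, 2.58], [-1.14, 4.28], [0, 2.63], [-3.12, 3.12]. Speed limits (rad/s): [2.57, 2.57, 3.01, 3.14, 3.14, 3.14].

## Interface

Orientations are given as a unit quaternion [w, x, y, z].
In Python, from plant import manip, imaging gives the robot as it stands.
- The arm moves only by the tool send_rows, never from a script. Its argument "rows" is a list of rows, each an object of numbers: "dx", "dy", "dz": the shift along the tool's x, y, z in units of 0.12 m (1.0 is 0.12 m); "wx", "wy", "wz": the turn, a rotation vector about the tool's x, y, z in units of 120 degrees (1.0 is 120 degrees); "jaw": the opening, from -1 (shut) to 1 (fully open), so that 0 is half open. In form: [{"dx": .., "dy": .., "dz": .., "wx": .., "wy": .., "wz": .., "jaw": ..}, ...]. A call has 1 to 10 rows; each row shifts and turns the commanded pose from where the row before left it, along the tool's axes as they then stand; what a row does not reach is not made up. A row lasts 1/12 s, in which the tool goes at most 41.7 mm and 7.16 degrees, less where a joint would pass 70% of its speed; a pose out of reach is approached as far as the arm can. A call with a number of a shift or a turn outside -1 to 1 is refused whole. A call with a gripper value outside its range is refused whole. The fingers move at their own pace and stop on an object; "force" is the grip in N (left out, the last holds). Time passes only in rows, so rows that do not move let the fingers close. It gives the time, the measured TCP pose, the force, the opening and the grip force at its end, in the units of the state.
- manip.get_obs(): the state, without advancing time (a new reading comes with each control period).
- imaging.grab_frame(name): name is "scene" or "side" or "wrist"; returns (picture, depth): 400x640x3 uint8, red, green, blue; 400x640 float32, mm along the optical axis (not along the pixel's ray), 0 where there is no reading.
- imaging.camera_model(name): a dict with "camera_matrix" (3x3 intrinsics, pixels), "R" (3x3) and "t" (3): a world point X has camera coordinates R X + t; the wrist camera has in their place "tool_from_camera" (4x4, takes a point from camera to tool coordinates, whose origin is the TCP and whose axes are the flange's). Camera axes: x right, y down, z forward; pixel columns grow to the right and rows downward; lengths in mm; the calibration is good to about 2 mm. A picture is of the moment at which its call begins: read the wrist's pose just before it. camera_model takes no time and is no camera call.
- manip.hand_in(): hands the job in; it is judged then, once.
The state is a dict: "time": time; "joints": joint angles; "dq": joint speeds; "joint_torque": joint torques, N m; "position": TCP position; "tool_rot": TCP orientation; "force": force on the tool from outside, world axes, zero at the start; "wrist_torque": the same for the moment, N m; "grip_width": opening from 0.0 (shut) to 1.0 (fully open); "grasp_force": force on a finger pad.
Only numpy, scipy, OpenCV 4.12 (cv2) and the standard library are available. Lean on these libraries where they do the work, as an engineer would, in place of code of your own. Each camera call takes 0.05 s, during which the arm holds its last target. There are 200 camera calls.

## Working session

There is one attempt and no reset: what is moved stays moved. The work goes in short steps, Python scripts to look and compute and a tool call to move; the robot and the scene stay as the last step left them, time stands still between calls to the robot, and variables do not carry over. Pictures are saved under pics/ and viewed, at most 10 in all, crops included, and the job is handed in when it is done.

Besides the shell and the picture viewer there is one more tool, called after ">>>" as name([rows], argument=value, ...), one row to a line, values as JSON. send_rows: Moves the arm, as the interface text tells. Its arguments: {"type":"object","properties":{"rows":{"type":"array","items":{"type":"object","properties":{"dx":{"type":"number"},"dy":{"type":"number"},"dz":{"type":"number"},"wx":{"type":"number"},"wy":{"type":"number"},"wz":{"type":"number"},"jaw":{"type":"number"}}}},"force":{"type":"number"}},"required":["rows"]}

```bash
mkdir -p pics; ls; cat > h.py <<'E'
import numpy as np, cv2
from plant import manip, imaging
from scipy.spatial.transform import Rotation as Rn
def grab(n):
    o=manip.get_obs(); p,d=imaging.grab_frame(n); return o,p,d
def cam(n,o=None):
    m=imaging.camera_model(n); K=np.array(m["camera_matrix"])
    if n!="wrist":
        R=np.array(m["R"]);t=np.array(m["t"]); return K,R.T,-R.T@t
    T=np.array(m["tool_from_camera"]); q=o["tool_rot"]; Rt=Rn.from_quat([q[1],q[2],q[3],q[0]]).as_matrix()
    return K,Rt@T[:3,:3],Rt@T[:3,3]+np.array(o["position"])
def cloud(d,c):
    K,R,p=c; v,u=np.mgrid[:d.shape[0],:d.shape[1]]
    X=np.stack([(u-K[0,2])/K[0,0]*d,(v-K[1,2])/K[1,1]*d,d],-1)
    return X@R.T+p
def ray(uv,z,c):
    K,R,p=c; r=R@np.linalg.inv(K)@np.array([uv[0],uv[1],1.]); return p+r*(z-p[2])/r[2]
E
python3 - <<'E'
from h import *
for n in ["scene","side"]:
    o,p,d=grab(n); cv2.imwrite(f"pics/{n}.png",p[:,:,::-1]); np.savez(f"{n}.npz",p=p,d=d)
    print(n,cam(n)[2].round(),cam(n)[1][:,2].round(2))
print(manip.get_obs())
E
```

```text
pics
scene [-945. -951. 1495.] [ 0.67  0.38 -0.64]
side [ 447. 1142.  981.] [ 0.03 -0.84 -0.54]
{'time': 0.1, 'joints': array([ 1.13070387e+00,  1.81474757e-01,  1.60788350e+00,  3.81429237e-06,
        1.35378086e+00, -2.06300401e-01]), 'dq': array([-0.00158153, -0.00341701, -0.00204769, -0.00038049, -0.00086627,
       -0.00176456]), 'joint_torque': array([-1.38706064e-04, -4.34828961e+01, -3.42692506e+01,  7.02992245e-02,
        3.39712424e-02, -2.62590777e-05]), 'position': array([132.96462043, 558.88051742, 202.80760556]), 'tool_rot': array([-2.47343471e-04,  1.16630357e-01,  9.93175091e-01, -7.32606550e-04]), 'force': array([0.39130807, 0.57572117, 0.55354706]), 'wrist_torque': array([0.03957508, 0.00431302, 0.02251325]), 'grasp_force': 0.0, 'grip_width': 0.9984636408815145}
```

View pics/scene.png

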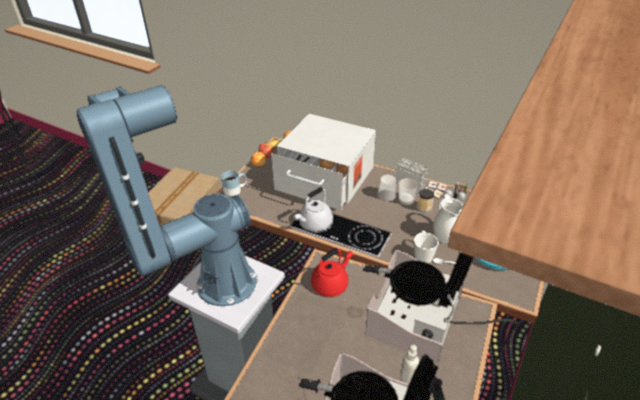

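View pics/side.png

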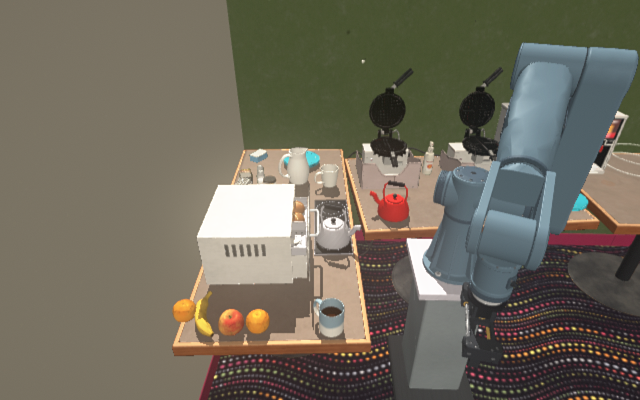

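The scene view shows the warmer at (325,160), the kettle at (317,215) and the right ring at (370,237). The side view shows the drawer gap at (300,245) and the kettle at (333,235). Next I measure with depth.

```bash
python3 - <<'E'
from h import *
for n in ["scene","side"]:
    f=np.load(f"{n}.npz");p,d=f["p"],f["d"];c=cam(n);W=cloud(d,c); ok=d>0
    box=ok&(W[...,0]>300)&(W[...,0]<1200)&(abs(W[...,1])<700)
    top=box&(abs(W[...,2]-226)<6)&(W[...,0]>500)
    l,k,st,_=cv2.connectedComponentsWithStats(top.astype(np.uint8)); i=1+st[1:,4].argmax()
    P=W[k==i]; r=cv2.minAreaRect(P[:,:2].astype(np.float32)); print(n,"warmer top",r,cv2.boxPoints(r).round().tolist(),P[:,2].mean(),len(P))
    g=p.max(-1); pl=box&(abs(W[...,2]-10)<8)&(g<70)
    l,k,st,_=cv2.connectedComponentsWithStats(cv2.morphologyEx(pl.astype(np.uint8),cv2.MORPH_CLOSE,np.ones((5,5)))); i=1+st[1:,4].argmax()
    P=W[(k==i)&pl]; r=cv2.minAreaRect(P[:,:2].astype(np.float32)); print("plate",r,cv2.boxPoints(r).round().tolist(),P[:,2].mean(),len(P))
    # black handle
    h=box&(W[...,2]>140)&(W[...,2]<200)&(g<70)
    l,k,st,ce=cv2.connectedComponentsWithStats(h.astype(np.uint8))
    for i in range(1,l):
        if st[i,4]>8: Q=W[k==i]; print("dark",ce[i].round(),st[i,4],np.median(Q,0).round(),Q.min(0).round(),Q.max(0).round())
f=np.load("scene.npz");cv2.imwrite("pics/c1.png",cv2.resize(f["p"][105:265,225:405,::-1],None,fx=4,fy=3.7,interpolation=2)[:600])
E
```

```text
scene warmer top ((755.8529052734375, -22.9024658203125), (312.8179931640625, 348.6193542480469), 3.187856674194336) [[590.0, 142.0], [609.0, -206.0], [922.0, -188.0], [902.0, 160.0]] 226.717547022821 2510
plate ((463.1742858886719, -293.2491149902344), (148.29344177246094, 286.6041564941406), 2.6074156761169434) [[383.0, -153.0], [396.0, -440.0], [544.0, -433.0], [531.0, -147.0]] 10.82753535796874 1130
dark [299. 157.] 11 [657.  73. 143.] [644.  65. 140.] [678.  78. 149.]
dark [315. 192.] 49 [ 450. -133.  174.] [ 420. -146.  163.] [ 480. -119.  182.]
side warmer top ((750.5014038085938, -20.033966064453125), (301.4647216796875, 352.0328369140625), 3.21511173248291) [[590.0, 147.0], [610.0, -204.0], [911.0, -187.0], [891.0, 164.0]] 226.05555344047377 4562
plate ((403.0340881347656, -55.970787048339844), (71.86266326904297, 41.66523361206055), 39.348899841308594) [[362.0, -63.0], [388.0, -95.0], [444.0, -49.0], [418.0, -17.0]] 9.757698745741598 53
```

View pics/c1.png

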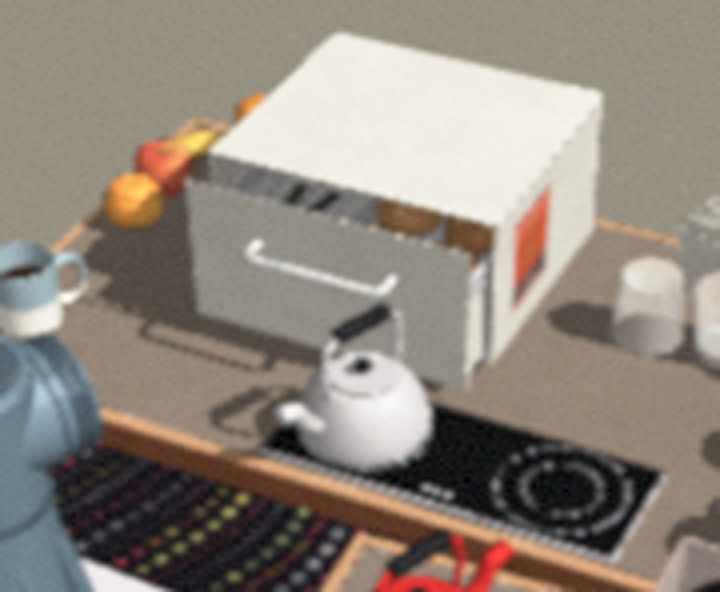

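The crop shows the kettle with its spout towards the lower left, the drawer front (about 5 cm out), the black tongs ends at about (310,195), and the right ring at (565,490).

```bash
python3 - <<'E'
from h import *
n="scene";f=np.load(f"{n}.npz");p,d=f["p"],f["d"];c=cam(n);W=cloud(d,c)
g=p.max(-1); pl=(abs(W[...,2]-10)<8)&(g>75)&(W[...,0]>400)&(W[...,0]<535)&(W[...,1]>-425)&(W[...,1]<-270)
P=np.array([ray((u,v),10,c) for v,u in np.argwhere(pl)])[:,:2]; print("ring",len(P),cv2.minEnclosingCircle(P.astype(np.float32)),P.mean(0))
h=(W[...,2]>150)&(W[...,2]<190)&(g<70)&(W[...,0]>400)&(W[...,0]<500)&(abs(W[...,1]+133)<40)
P=W[h][:,:2].astype(np.float32);r=cv2.minAreaRect(P);print("handle",r,cv2.fitLine(P,2,0,.01,.01).ravel())
for n in ["scene","side"]:
    f=np.load(f"{n}.npz");p,d=f["p"],f["d"];W=cloud(d,cam(n))
    m=(W[...,2]>60)&(W[...,2]<130)&(W[...,0]>300)&(W[...,0]<540)&(abs(W[...,1]+133)<130)
    P=W[m]; print(n,"body",P.min(0).round(),P.max(0).round()); i=np.argmax(np.hypot(P[:,0]-450,P[:,1]+133)); print("spout",P[i].round())
    m=(W[...,2]>195)&(W[...,2]<232)&(W[...,0]>470)&(W[...,0]<640)&(W[...,1]<160)&(W[...,1]>-215)
    P=W[m]
    for y in (-150,-90,-30,30,90):
        print(y, np.histogram(P[abs(P[:,1]-y)<15][:,0],np.arange(500,650,10))[0])
print(np.arange(500,650,10))
print(imaging.camera_model("wrist"))
E
```

```text
ring 131 ((467.6219177246094, -344.278564453125), 101.7089614868164) [ 467.51975029 -361.64646443]
handle ((450.2868347167969, -133.0286865234375), (18.761066436767578, 62.82960891723633), 76.3497085571289) [ 9.5437670e-01 -2.9860526e-01  4.4901990e+02 -1.3295905e+02]
scene body [ 348. -197.   60.] [540.  -8. 130.]
spout [539.  -8.  65.]
-150 [ 0  0  0  0  9 21  3  0  0  0  1  8 10 11]
-90 [ 0  0  0  1 23 10  0  0  0  0  4 11  9  8]
-30 [ 0  0  0  3 28  4  0  0  0  1  3 12  9  8]
30 [ 0  0  0 10 22  1  0  0  0  0  8  7 13  7]
90 [ 0  0  2 15 11  0  0  0  0  5  9  7  7  7]
side body [ 348. -164.   60.] [510. -58. 130.]
spout [349. -89. 100.]
-150 [ 0  0  0  0  4  0  0  0  0  0  3  9 10  9]
-90 [ 0  0  0  0  2  0  0  0  0  0  7 13 10 13]
-30 [ 0  0  0  0  4  0  0  0  0  1 12 12 12 12]
30 [ 0  0  0  3  2  0  0  0  0  3 13 14 14 14]
90 [ 0  0  0  6  0  0  0  0  0  9 15 15 16 17]
[500 510 520 530 540 550 560 570 580 590 600 610 620 630 640]
{'camera_matrix': array([[278.31438663,   0.        , 318.50475312],
       [  0.        , 278.31438663, 196.49039974],
       [  0.        ,   0.        ,   1.        ]]), 'tool_from_camera': array([[-1.00329842e-03, -9.51885169e-01, -3.06453289e-01,
         7.94215822e+01],
       [ 9.99999495e-01, -9.72336572e-04, -2.53693305e-04,
         2.79332255e-01],
       [-5.64888464e-05, -3.06453389e-01,  9.51885664e-01,
        -1.81681976e+02],
       [ 0.00000000e+00,  0.00000000e+00,  0.00000000e+00,
         1.00000000e+00]])}
```

>>> send_rows([
  {"dz":-0.3,"jaw":1},
  {"dz":-0.3,"jaw":1},
  {"dz":-0.3,"dy":-0.15,"jaw":1},
  {"dx":-0.15,"dy":-0.3,"jaw":1},
  {"dx":-0.21,"dy":-0.26,"jaw":1},
  {"dx":-0.21,"dy":-0.26,"jaw":1},
  {"dx":-0.21,"dy":-0.26,"jaw":1},
  {"dx":-0.21,"dy":-0.26,"jaw":1},
  {"dx":-0.21,"dy":-0.26,"jaw":1},
  {"dx":-0.21,"dy":-0.26,"jaw":1},
])

```text
schema error: expected keys dx, dy, dz, wx, wy, wz, jaw
```

>>> send_rows([
  {"dx":0,"dy":0,"dz":-0.3,"wx":0,"wy":0,"wz":0,"jaw":1},
  {"dx":0,"dy":0,"dz":-0.3,"wx":0,"wy":0,"wz":0,"jaw":1},
  {"dx":0,"dy":-0.15,"dz":-0.3,"wx":0,"wy":0,"wz":0,"jaw":1},
  {"dx":-0.15,"dy":-0.3,"dz":0,"wx":0,"wy":0,"wz":0,"jaw":1},
  {"dx":-0.21,"dy":-0.26,"dz":0,"wx":0,"wy":0,"wz":0,"jaw":1},
  {"dx":-0.21,"dy":-0.26,"dz":0,"wx":0,"wy":0,"wz":0,"jaw":1},
  {"dx":-0.21,"dy":-0.26,"dz":0,"wx":0,"wy":0,"wz":0,"jaw":1},
  {"dx":-0.21,"dy":-0.26,"dz":0,"wx":0,"wy":0,"wz":0,"jaw":1},
  {"dx":-0.21,"dy":-0.26,"dz":0,"wx":0,"wy":0,"wz":0,"jaw":1},
  {"dx":-0.21,"dy":-0.26,"dz":0,"wx":0,"wy":0,"wz":0,"jaw":1},
])

```text
time: 0.93
position: [241.8, 283.8, 311.3]
tool_rot: [0.0, 0.116, 0.993, -0.0]
force: [0.7, -0.4, 0.2]
grip_width: 1.002
grasp_force: 0.0
```

>>> send_rows([
  {"dx":-0.2,"dy":-0.27,"dz":0,"wx":0,"wy":0,"wz":0,"jaw":1},
  {"dx":-0.2,"dy":-0.27,"dz":0,"wx":0,"wy":0,"wz":0,"jaw":1},
  {"dx":-0.2,"dy":-0.27,"dz":0,"wx":0,"wy":0,"wz":0,"jaw":1},
  {"dx":-0.2,"dy":-0.27,"dz":0,"wx":0,"wy":0,"wz":0,"jaw":1},
  {"dx":-0.2,"dy":-0.27,"dz":0,"wx":0,"wy":0,"wz":0,"jaw":1},
  {"dx":-0.2,"dy":-0.27,"dz":0,"wx":0,"wy":0,"wz":0,"jaw":1},
  {"dx":-0.2,"dy":-0.27,"dz":0,"wx":0,"wy":0,"wz":0,"jaw":1},
  {"dx":-0.2,"dy":-0.27,"dz":0,"wx":0,"wy":0,"wz":0,"jaw":1},
  {"dx":-0.2,"dy":-0.27,"dz":0,"wx":0,"wy":0,"wz":0,"jaw":1},
  {"dx":-0.2,"dy":-0.27,"dz":0,"wx":0,"wy":0,"wz":0,"jaw":1},
])

```text
time: 1.77
position: [400.4, -87.4, 311.5]
tool_rot: [0.0, 0.117, 0.993, 0.0]
force: [0.5, 0.2, 1.3]
grip_width: 0.996
grasp_force: 0.0
```

>>> send_rows([
  {"dx":-0.2,"dy":-0.2,"dz":0,"wx":0,"wy":0,"wz":0,"jaw":1},
  {"dx":-0.15,"dy":-0.2,"dz":0,"wx":0,"wy":0,"wz":0,"jaw":1},
  {"dx":0,"dy":0,"dz":0,"wx":0,"wy":0,"wz":0,"jaw":1},
  {"dx":0,"dy":0,"dz":0,"wx":0,"wy":0,"wz":0,"jaw":1},
])

```text
time: 2.1
position: [429.8, -142.5, 310.7]
tool_rot: [-0.001, 0.118, 0.993, 0.001]
force: [-1.0, 0.0, 0.5]
grip_width: 0.998
grasp_force: 0.0
```

```bash
python3 - <<'E'
from h import *
o,p,d=grab("wrist"); c=cam("wrist",o); print(o["position"],o["tool_rot"],o["time"])
W=cloud(d,c); np.savez("w1.npz",p=p,d=d,W=W); cv2.imwrite("pics/w1.png",p[:,:,::-1])
g=p.max(-1)
h=(W[...,2]>140)&(W[...,2]<190)&(g<70)&(W[...,0]<500)&(abs(W[...,1]+133)<70)
P=W[h]; print("handle",np.median(P,0),P.min(0),P.max(0)); print(cv2.minAreaRect(P[:,:2].astype(np.float32)))
E
```

```text
[ 429.75848814 -142.46088626  310.66743007] [-1.11232013e-03  1.17861550e-01  9.93029208e-01  6.40666165e-04] 2.1
handle [ 448.15626319 -125.2228403   175.31352703] [ 417.52390783 -142.05796748  163.90176691] [ 486.99502449 -109.95390172  178.26582226]
((452.3943786621094, -126.10133361816406), (15.554146766662598, 71.28033447265625), 72.57365417480469)
```

View pics/w1.png

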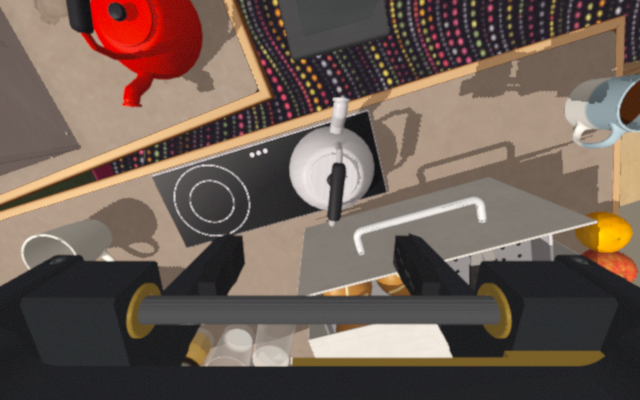

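The wrist view shows the kettle handle at (337,190), the right ring at (212,200), the white mug at (60,250) and the drawer handle at (420,225).

```bash
python3 - <<'E'
from h import *
f=np.load("w1.npz");p,W=f["p"],f["W"]; o=manip.get_obs(); c=cam("wrist",o)
g=p.min(-1); m=(g>90); m[:, :168]=0; m[:,254:]=0; m[:160]=0; m[240:]=0
k=np.zeros_like(m,np.uint8); cv2.circle(k,(212,200),43,1,-1); m&=k>0
uv=np.argwhere(m)[:,::-1]; P=np.array([ray(x,10,c) for x in uv])[:,:2].astype(np.float32)
print("ring",len(P),cv2.minEnclosingCircle(P), cv2.fitEllipse(cv2.convexHull(P)))
print("ring z",np.median(W[m][:,2]))
# plate edges
b=(p.max(-1)<70)&(abs(W[...,2]-10)<6)&(W[...,0]<560)
l,k,st,_=cv2.connectedComponentsWithStats(cv2.morphologyEx(b.astype(np.uint8),cv2.MORPH_CLOSE,np.ones((7,7)))); i=1+st[1:,4].argmax()
print("plate",cv2.minAreaRect(W[k==i][:,:2].astype(np.float32)))
# kettle belly
q=(W[...,2]>60)&(W[...,2]<150)&(W[...,0]>390)&(W[...,0]<530)&(abs(W[...,1]+130)<80); print("belly",W[q].min(0),W[q].max(0))
E
```

```text
ring 1138 ((465.37823486328125, -345.1585388183594), 77.32596588134766) ((465.20257568359375, -351.23394775390625), (139.4656219482422, 149.4092254638672), 101.51866149902344)
ring z 10.640876725798847
plate ((472.27935791015625, -269.52728271484375), (157.66311645507812, 341.9466247558594), 14.566161155700684)
belly [ 390.04316785 -188.62337187   60.02160785] [512.51622835 -62.46278587 149.26702456]
```

>>> send_rows([
  {"dx":-0.17,"dy":0.16,"dz":0,"wx":0,"wy":0,"wz":0.033,"jaw":1},
  {"dx":0,"dy":0,"dz":0.3,"wx":0,"wy":0,"wz":0,"jaw":1},
  {"dx":0,"dy":0,"dz":0,"wx":0,"wy":0,"wz":0,"jaw":1},
  {"dx":0,"dy":0,"dz":0,"wx":0,"wy":0,"wz":0,"jaw":1},
])

```text
time: 2.48
position: [452.7, -125.7, 274.4]
tool_rot: [-0.002, 0.15, 0.989, 0.001]
force: [-0.2, -0.1, 0.4]
grip_width: 1.0
grasp_force: 0.0
```

>>> send_rows([
  {"dx":0,"dy":0,"dz":0.25,"wx":0,"wy":0,"wz":0,"jaw":1},
  {"dx":0,"dy":0,"dz":0.25,"wx":0,"wy":0,"wz":0,"jaw":1},
  {"dx":0,"dy":0,"dz":0.25,"wx":0,"wy":0,"wz":0,"jaw":1},
  {"dx":0,"dy":0,"dz":0.2,"wx":0,"wy":0,"wz":0,"jaw":1},
  {"dx":0,"dy":0,"dz":0.11,"wx":0,"wy":0,"wz":0,"jaw":1},
  {"dx":0,"dy":0,"dz":0,"wx":0,"wy":0,"wz":0,"jaw":1},
  {"dx":0,"dy":0,"dz":0,"wx":0,"wy":0,"wz":0,"jaw":1},
])

```text
time: 3.07
position: [454.5, -127.7, 149.7]
tool_rot: [0.0, 0.151, 0.989, -0.0]
force: [0.4, -0.5, -0.0]
grip_width: 0.995
grasp_force: 0.0
```

>>> send_rows([
  {"dx":0,"dy":0,"dz":0,"wx":0,"wy":0,"wz":0,"jaw":-0.4},
  {"dx":0,"dy":0,"dz":0,"wx":0,"wy":0,"wz":0,"jaw":-0.8},
  {"dx":0,"dy":0,"dz":0,"wx":0,"wy":0,"wz":0,"jaw":-1},
  {"dx":0,"dy":0,"dz":0,"wx":0,"wy":0,"wz":0,"jaw":-1},
  {"dx":0,"dy":0,"dz":0,"wx":0,"wy":0,"wz":0,"jaw":-1},
  {"dx":0,"dy":0,"dz":0,"wx":0,"wy":0,"wz":0,"jaw":-1},
  {"dx":0,"dy":0,"dz":0,"wx":0,"wy":0,"wz":0,"jaw":-1},
  {"dx":0,"dy":0,"dz":0,"wx":0,"wy":0,"wz":0,"jaw":-1},
], force=12)

```text
time: 3.73
position: [454.3, -127.7, 148.4]
tool_rot: [-0.0, 0.151, 0.989, 0.0]
force: [0.6, 0.3, -0.6]
grip_width: 0.42
grasp_force: 0.0
```

>>> send_rows([
  {"dx":0,"dy":0,"dz":0,"wx":0,"wy":0,"wz":0,"jaw":-1},
  {"dx":0,"dy":0,"dz":0,"wx":0,"wy":0,"wz":0,"jaw":-1},
  {"dx":0,"dy":0,"dz":0,"wx":0,"wy":0,"wz":0,"jaw":-1},
  {"dx":0,"dy":0,"dz":0,"wx":0,"wy":0,"wz":0,"jaw":-1},
  {"dx":0,"dy":0,"dz":0,"wx":0,"wy":0,"wz":0,"jaw":-1},
  {"dx":0,"dy":0,"dz":0,"wx":0,"wy":0,"wz":0,"jaw":-1},
])

```text
time: 4.23
position: [454.3, -127.7, 148.4]
tool_rot: [-0.0, 0.151, 0.989, 0.0]
force: [-0.6, 0.6, 0.2]
grip_width: 0.005
grasp_force: 0.0
```

```bash
python3 - <<'E'
from h import *
o,p,d=grab("scene"); a=cv2.resize(p[150:270,270:400],None,fx=3,fy=3,interpolation=2)
o,q,d=grab("wrist"); 
b=cv2.resize(q,(576,360))[:, 90:486]
cv2.imwrite("pics/g1.png",np.hstack([a,b])[:,:,::-1])
E
```

```text
(no output)
```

View pics/g1.png

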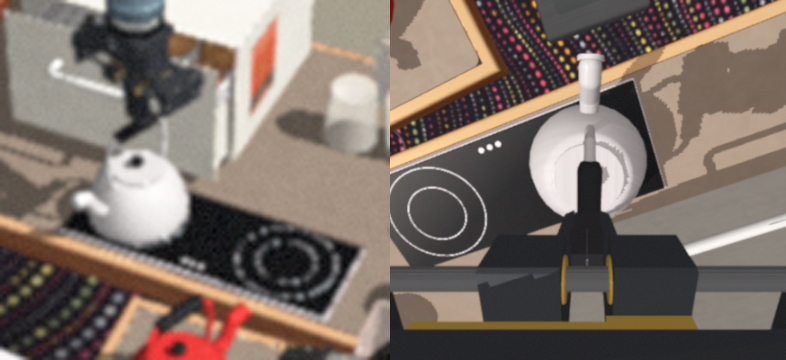

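The fingers show just at the handle's rear end, at about (585,225) in the right half, and the kettle still stands on its place. I'll check with depth.

```bash
python3 - <<'E'
from h import *
o,p,d=grab("wrist");c=cam("wrist",o);W=cloud(d,c);print(o["position"],o["grip_width"])
T=np.array(imaging.camera_model("wrist")["tool_from_camera"])
K=c[0];X=np.linalg.inv(T)@np.array([0,0,0,1]);print("TCP px",K@X[:3]/X[2],X[2]); X=np.linalg.inv(T)@np.array([0,0,-19,1]);print("grasp px",K@X[:3]/X[2])
for v in range(150,330,8): print(v,[ (W[v,u].round().astype(int).tolist(), int(p[v,u].max())) for u in (310,318,326)])
for n in ["scene"]:
    o,p,d=grab(n);W=cloud(d,cam(n)); g=p.max(-1)
    h=(W[...,2]>60)&(W[...,2]<260)&(g<70)&(W[...,0]>400)&(W[...,0]<500)&(abs(W[...,1]+133)<50)
    vu=np.argwhere(h)
    for v,u in vu[::6]: print((u,v),W[v,u].round().astype(int).tolist())
E
```

```text
[ 454.36674927 -127.71336593  148.42549798] 0.004582591427435084
TCP px [318.18937356 224.62408527   1.        ] 197.28507479824648
grasp px [318.1590096  236.50654601   1.        ]
150 [([410, -121, 89], 226), ([404, -112, 147], 131), ([406, -107, 147], 128)]
158 [([417, -123, 90], 235), ([408, -113, 157], 153), ([409, -108, 156], 148)]
166 [([422, -125, 97], 235), ([412, -114, 160], 153), ([379, -104, 330], 147)]
174 [([429, -127, 96], 234), ([416, -116, 165], 155), ([417, -111, 164], 147)]
182 [([419, -122, 166], 150), ([418, -116, 173], 31), ([420, -112, 172], 31)]
190 [([421, -122, 174], 32), ([422, -118, 176], 37), ([424, -113, 176], 36)]
198 [([426, -124, 174], 33), ([427, -119, 176], 37), ([428, -115, 175], 35)]
206 [([431, -125, 174], 32), ([431, -121, 177], 39), ([433, -116, 177], 38)]
214 [([435, -127, 175], 33), ([436, -122, 176], 34), ([438, -118, 176], 33)]
222 [([440, -129, 174], 29), ([442, -124, 175], 36), ([443, -119, 176], 33)]
230 [([446, -130, 174], 29), ([446, -125, 177], 34), ([447, -121, 176], 37)]
238 [([445, -129, 187], 36), ([446, -125, 188], 38), ([447, -1
[... 1171 characters left out ...]
int64(184)) [449, -147, 219]
(np.int64(317), np.int64(185)) [446, -144, 215]
(np.int64(316), np.int64(186)) [442, -142, 212]
(np.int64(315), np.int64(187)) [458, -127, 190]
(np.int64(315), np.int64(188)) [452, -131, 191]
(np.int64(321), np.int64(188)) [489, -138, 167]
(np.int64(319), np.int64(189)) [470, -139, 176]
(np.int64(317), np.int64(190)) [459, -136, 177]
(np.int64(315), np.int64(191)) [444, -136, 183]
(np.int64(313), np.int64(192)) [439, -129, 178]
(np.int64(310), np.int64(193)) [429, -121, 177]
(np.int64(316), np.int64(193)) [454, -134, 164]
(np.int64(314), np.int64(194)) [442, -132, 167]
(np.int64(310), np.int64(196)) [426, -122, 165]
(np.int64(315), np.int64(204)) [442, -136, 116]
```

```bash
python3 - <<'E'
from h import *
o,p,d=grab("wrist");c=cam("wrist",o)
T=np.array(imaging.camera_model("wrist")["tool_from_camera"])
K=c[0];v,u=np.mgrid[:400,:640]
X=np.stack([(u-K[0,2])/K[0,0]*d,(v-K[1,2])/K[1,1]*d,d],-1)@T[:3,:3].T+T[:3,3]
for v in (200,225,240,250,270): print(v,[X[v,u].round().astype(int).tolist() for u in range(278,362,6)])
cv2.imwrite("pics/g2.png",cv2.resize(p[140:320,230:410,::-1],None,fx=3.3,fy=3.3,interpolation=2))
print({k:o[k] for k in("grip_width","grasp_force","force")})
E
```

```text
200 [[-1, -37, 58], [1, -30, 51], [1, -25, 52], [1, -20, 52], [1, -14, 53], [26, -6, -24], [28, -2, -27], [28, 1, -28], [28, 5, -29], [27, 8, -26], [1, 18, 52], [1, 23, 51], [1, 28, 52], [1, 33, 51]]
225 [[-31, -39, 69], [-27, -32, 60], [-26, -27, 59], [-23, -20, 52], [-23, -15, 52], [10, -6, -23], [12, -2, -27], [12, 1, -28], [12, 5, -27], [12, 8, -27], [-23, 18, 52], [-23, 23, 52], [-26, 30, 58], [-27, 36, 60]]
240 [[-82, -51, 139], [-81, -44, 137], [-82, -36, 138], [10, -12, -44], [11, -9, -45], [9, -6, -42], [9, -2, -42], [9, 1, -41], [9, 4, -41], [9, 8, -41], [10, 11, -45], [10, 14, -43], [-86, 41, 147], [-86, 49, 147]]
250 [[-96, -52, 139], [-101, -46, 148], [10, -14, -56], [11, -11, -56], [10, -8, -55], [9, -5, -53], [9, -2, -53], [9, 1, -53], [8, 4, -52], [9, 7, -53], [11, 10, -56], [10, 13, -55], [-84, 38, 116], [-82, 44, 112]]
270 [[33, -12, -110], [34, -10, -110], [34, -8, -110], [10, -10, -74], [9, -7, -71], [8, -5, -71], [9, -2, -71], [0, 1, -57], [9, 4, -71], [9, 6, -72], [11, 9, -75], [33, 8, -109], [33, 10, -110], [34, 11, -111]]
{'grip_width': 0.002372386907564168, 'grasp_force': 0.0, 'force': array([-0.3164902 , -0.46650069, -0.51622537])}
```

View pics/g2.png

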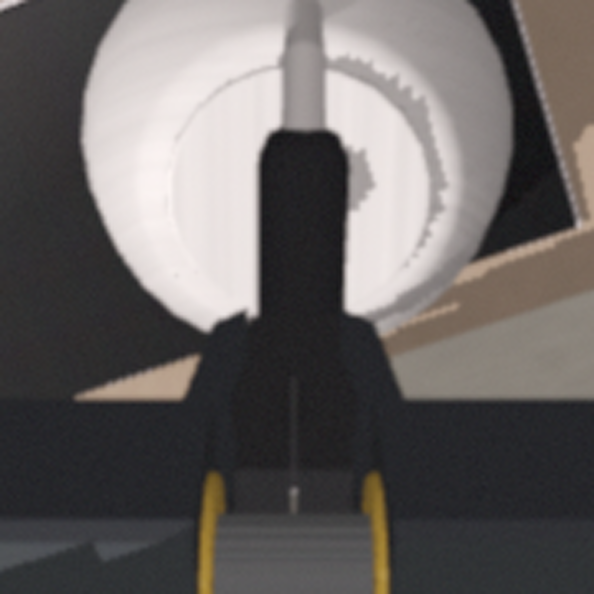

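The crop shows the shut fingers apparently above or through the bar (edge at about (290,315)), with no contact felt. I'll check the real fingertip position in the tool frame from the earlier open-gripper frame.

```bash
python3 - <<'E'
from h import *
f=np.load("w1.npz");p,d=f["p"],f["d"]
T=np.array(imaging.camera_model("wrist")["tool_from_camera"]);K=np.array(imaging.camera_model("wrist")["camera_matrix"])
v,u=np.mgrid[:400,:640]
X=np.stack([(u-K[0,2])/K[0,0]*d,(v-K[1,2])/K[1,1]*d,d],-1)@T[:3,:3].T+T[:3,3]
m=(d>0)&(d<230)&(u>180)&(u<450)
Q=X[m]; print("max z of finger",np.sort(Q[:,2])[-5:].round(1))
for a in (m&(u<320),m&(u>320)):
    q=X[a]; i=np.argsort(q[:,2])[-6:]; print(q[i].round().tolist(), np.argwhere(a)[i].tolist())
# timing check of the current frame vs side view
o,p,d=grab("side");W=cloud(d,cam("side"));g=p.max(-1)
h=(g<75)&(W[...,0]>390)&(W[...,0]<510)&(W[...,1]>-180)&(W[...,1]<-80)&(W[...,2]>60)
for z in range(130,260,8):
    s=h&(abs(W[...,2]-z)<4)
    if s.sum(): print(z,s.sum(),W[s].min(0).round(),W[s].max(0).round())
cv2.imwrite("pics/s2.png",cv2.resize(p[140:270,280:420,::-1],None,fx=4.4,fy=4.4,interpolation=2))
E
```

```text
max z of finger [-35.  -35.  -34.9 -34.4 -33.9]
[[9.0, -51.0, -36.0], [8.0, -44.0, -36.0], [-6.0, -44.0, -36.0], [10.0, -52.0, -35.0], [8.0, -51.0, -35.0], [8.0, -44.0, -35.0]] [[235, 229], [237, 242], [258, 244], [233, 228], [236, 230], [236, 242]]
[[-6.0, 44.0, -36.0], [3.0, 44.0, -35.0], [-5.0, 44.0, -35.0], [10.0, 53.0, -35.0], [8.0, 52.0, -34.0], [-0.0, 45.0, -34.0]] [[258, 393], [245, 394], [256, 393], [233, 409], [235, 408], [248, 394]]
162 3 [ 428. -113.  164.] [ 436. -109.  166.]
170 5 [ 424. -116.  166.] [ 439. -104.  173.]
178 2 [ 428. -109.  174.] [ 428. -107.  178.]
258 1 [ 419. -139.  257.] [ 419. -139.  257.]
```

View pics/s2.png

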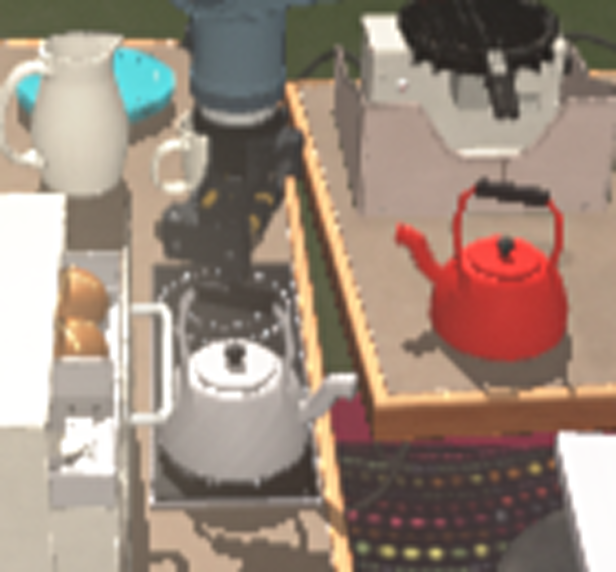

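The side view shows the shut fingertips resting above the black bar at (230,290): the real tips sit about 33 mm behind the reported TCP (also −35 in the open frame). I open and go lower by that much.

>>> send_rows([
  {"dx":0,"dy":0,"dz":0,"wx":0,"wy":0,"wz":0,"jaw":1},
  {"dx":0,"dy":0,"dz":0,"wx":0,"wy":0,"wz":0,"jaw":1},
  {"dx":0,"dy":0,"dz":0,"wx":0,"wy":0,"wz":0,"jaw":1},
  {"dx":0,"dy":0,"dz":0,"wx":0,"wy":0,"wz":0,"jaw":1},
  {"dx":0,"dy":0,"dz":0,"wx":0,"wy":0,"wz":0,"jaw":1},
  {"dx":0,"dy":0,"dz":0,"wx":0,"wy":0,"wz":0,"jaw":1},
  {"dx":0,"dy":0,"dz":0,"wx":0,"wy":0,"wz":0,"jaw":1},
  {"dx":0,"dy":0,"dz":0,"wx":0,"wy":0,"wz":0,"jaw":1},
])

```text
time: 5.2
position: [454.4, -127.7, 148.4]
tool_rot: [0.0, 0.151, 0.989, -0.0]
force: [-0.0, 0.4, 0.8]
grip_width: 0.583
grasp_force: 0.0
```

>>> send_rows([
  {"dx":0,"dy":0.02,"dz":0.1,"wx":0,"wy":0,"wz":0,"jaw":1},
  {"dx":0,"dy":0,"dz":0.1,"wx":0,"wy":0,"wz":0,"jaw":1},
  {"dx":0,"dy":0,"dz":0.08,"wx":0,"wy":0,"wz":0,"jaw":1},
  {"dx":0,"dy":0,"dz":0,"wx":0,"wy":0,"wz":0,"jaw":1},
  {"dx":0,"dy":0,"dz":0,"wx":0,"wy":0,"wz":0,"jaw":0},
  {"dx":0,"dy":0,"dz":0,"wx":0,"wy":0,"wz":0,"jaw":-0.5},
  {"dx":0,"dy":0,"dz":0,"wx":0,"wy":0,"wz":0,"jaw":-1},
  {"dx":0,"dy":0,"dz":0,"wx":0,"wy":0,"wz":0,"jaw":-1},
  {"dx":0,"dy":0,"dz":0,"wx":0,"wy":0,"wz":0,"jaw":-1},
  {"dx":0,"dy":0,"dz":0,"wx":0,"wy":0,"wz":0,"jaw":-1},
], force=12)

```text
time: 6.03
position: [455.3, -125.5, 115.1]
tool_rot: [0.0, 0.151, 0.989, -0.0]
force: [0.6, -0.6, -0.0]
grip_width: 0.481
grasp_force: 0.0
```

>>> send_rows([
  {"dx":0,"dy":0,"dz":0,"wx":0,"wy":0,"wz":0,"jaw":-1},
  {"dx":0,"dy":0,"dz":0,"wx":0,"wy":0,"wz":0,"jaw":-1},
  {"dx":0,"dy":0,"dz":0,"wx":0,"wy":0,"wz":0,"jaw":-1},
  {"dx":0,"dy":0,"dz":0,"wx":0,"wy":0,"wz":0,"jaw":-1},
  {"dx":0,"dy":0,"dz":0,"wx":0,"wy":0,"wz":0,"jaw":-1},
  {"dx":0,"dy":0,"dz":0,"wx":0,"wy":0,"wz":0,"jaw":-1},
])

```text
time: 6.53
position: [455.1, -125.5, 114.9]
tool_rot: [0.0, 0.151, 0.989, -0.0]
force: [0.1, 0.4, -0.3]
grip_width: 0.19
grasp_force: 12.0
```

>>> send_rows([
  {"dx":-0.02,"dy":-0.053,"dz":0,"wx":0,"wy":0,"wz":0,"jaw":-1},
  {"dx":-0.04,"dy":-0.107,"dz":0,"wx":0,"wy":0,"wz":0,"jaw":-1},
  {"dx":-0.05,"dy":-0.133,"dz":0,"wx":0,"wy":0,"wz":0,"jaw":-1},
  {"dx":-0.06,"dy":-0.16,"dz":0,"wx":0,"wy":0,"wz":0,"jaw":-1},
  {"dx":-0.06,"dy":-0.16,"dz":0,"wx":0,"wy":0,"wz":0,"jaw":-1},
  {"dx":-0.06,"dy":-0.16,"dz":0,"wx":0,"wy":0,"wz":0,"jaw":-1},
  {"dx":-0.06,"dy":-0.16,"dz":0,"wx":0,"wy":0,"wz":0,"jaw":-1},
  {"dx":-0.06,"dy":-0.16,"dz":0,"wx":0,"wy":0,"wz":0,"jaw":-1},
  {"dx":-0.06,"dy":-0.16,"dz":0,"wx":0,"wy":0,"wz":0,"jaw":-1},
  {"dx":-0.05,"dy":-0.133,"dz":0,"wx":0,"wy":0,"wz":0,"jaw":-1},
])

```text
time: 7.37
position: [464.7, -305.3, 114.8]
tool_rot: [0.0, 0.151, 0.988, -0.0]
force: [0.8, 2.1, 3.3]
grip_width: 0.19
grasp_force: 12.0
```

>>> send_rows([
  {"dx":-0.05,"dy":-0.133,"dz":0,"wx":0,"wy":0,"wz":0,"jaw":-1},
  {"dx":-0.04,"dy":-0.107,"dz":0,"wx":0,"wy":0,"wz":0,"jaw":-1},
  {"dx":-0.03,"dy":-0.08,"dz":0,"wx":0,"wy":0,"wz":0,"jaw":-1},
  {"dx":-0.017,"dy":-0.047,"dz":0,"wx":0,"wy":0,"wz":0,"jaw":-1},
  {"dx":0,"dy":0,"dz":0,"wx":0,"wy":0,"wz":0,"jaw":-1},
  {"dx":0,"dy":0,"dz":0,"wx":0,"wy":0,"wz":0,"jaw":-1},
  {"dx":0,"dy":0,"dz":0,"wx":0,"wy":0,"wz":0,"jaw":-1},
])

```text
time: 7.95
position: [467.6, -349.6, 114.9]
tool_rot: [0.0, 0.151, 0.989, -0.0]
force: [0.5, -1.7, 0.6]
grip_width: 0.19
grasp_force: 12.0
```

```bash
python3 - <<'E'
from h import *
o,p,d=grab("wrist");c=cam("wrist",o);W=cloud(d,c);print(o["position"],o["force"])
np.savez("w2.npz",p=p,d=d,W=W);cv2.imwrite("pics/w2.png",p[:,:,::-1])
g=p.max(-1)
q=(W[...,2]>60)&(W[...,2]<150)&(W[...,0]>380)&(W[...,0]<540)&(abs(W[...,1]+349)<85)&(g>100); print("body",W[q].min(0),W[q].max(0))
h=(W[...,2]>140)&(W[...,2]<182)&(g<70)&(W[...,0]<520)&(abs(W[...,1]+349)<60);P=W[h];print(cv2.minAreaRect(P[:,:2].astype(np.float32)),np.median(P[:,2]))
E
```

```text
[ 467.60360983 -349.5883259   114.89203625] [ 0.53099957 -1.67222959  0.61037312]
body [ 380.01331764 -409.96759503   60.0048918 ] [ 519.24055403 -285.85491664  149.85974357]
((458.1629333496094, -346.2856750488281), (52.43707275390625, 40.05308151245117), 15.037688255310059) 174.86252452757185
```

View pics/w2.png

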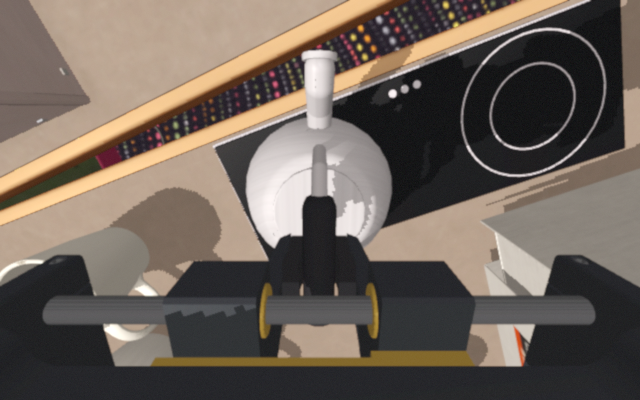

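The kettle is held by its handle at (320,240) over the right ring. The left ring is free at (535,105). The white mug is at (90,275).

```bash
python3 - <<'E'
from h import *
f=np.load("w2.npz");p,W=f["p"],f["W"]; o=manip.get_obs(); c=cam("wrist",o)
m=(p.min(-1)>100)&(abs(W[...,2]-10)<6); k=np.zeros(m.shape,np.uint8); cv2.ellipse(k,(535,103),(76,80),0,0,360,1,-1); m&=k>0
P=np.array([ray(x,10,c) for x in np.argwhere(m)[:,::-1]])[:,:2].astype(np.float32); print("left ring",cv2.minEnclosingCircle(P),cv2.fitEllipse(cv2.convexHull(P)))
M=(W[...,2]>30)&(W[...,2]<110)&(W[...,1]<-425)&(W[...,0]<600)&(p.min(-1)>90); print("mug",W[M].min(0),W[M].max(0),W[M][W[M][:,1].argmax()])
E
```

```text
left ring ((454.03094482421875, -130.71218872070312), 77.65094757080078) ((453.4039001464844, -126.10348510742188), (133.0584716796875, 150.4703826904297), 110.10279083251953)
mug [ 236.77693215 -649.51120416   30.00299262] [ 599.92458381 -532.84803907   96.82441393] [ 317.13930211 -532.84803907   51.28853323]
```

>>> send_rows([
  {"dx":0,"dy":0,"dz":0,"wx":0,"wy":0,"wz":0,"jaw":-0.3},
  {"dx":0,"dy":0,"dz":0,"wx":0,"wy":0,"wz":0,"jaw":0},
  {"dx":0,"dy":0,"dz":0,"wx":0,"wy":0,"wz":0,"jaw":0},
  {"dx":0,"dy":0,"dz":0,"wx":0,"wy":0,"wz":0,"jaw":0},
  {"dx":0,"dy":0,"dz":0,"wx":0,"wy":0,"wz":0,"jaw":0},
  {"dx":0,"dy":0,"dz":0,"wx":0,"wy":0,"wz":0,"jaw":0},
  {"dx":0,"dy":0,"dz":0,"wx":0,"wy":0,"wz":0,"jaw":0},
  {"dx":0,"dy":0,"dz":0,"wx":0,"wy":0,"wz":0,"jaw":0},
])

```text
time: 8.67
position: [467.6, -349.7, 114.8]
tool_rot: [-0.0, 0.151, 0.989, 0.0]
force: [-0.1, 0.1, 0.7]
grip_width: 0.496
grasp_force: 0.0
```

>>> send_rows([
  {"dx":0,"dy":0,"dz":-0.2,"wx":0,"wy":0,"wz":0,"jaw":0},
  {"dx":0,"dy":0,"dz":-0.33,"wx":0,"wy":0,"wz":0,"jaw":0},
  {"dx":0,"dy":0,"dz":-0.33,"wx":0,"wy":0,"wz":0,"jaw":0},
  {"dx":0,"dy":0.1,"dz":-0.3,"wx":0,"wy":0,"wz":0,"jaw":0},
  {"dx":0.09,"dy":0.3,"dz":-0.1,"wx":0,"wy":0,"wz":0,"jaw":0.3},
  {"dx":0.09,"dy":0.3,"dz":-0.1,"wx":0,"wy":0,"wz":0,"jaw":0.5},
  {"dx":0.09,"dy":0.3,"dz":-0.1,"wx":0,"wy":0,"wz":0,"jaw":0.6},
  {"dx":0.09,"dy":0.3,"dz":-0.1,"wx":0,"wy":0,"wz":0,"jaw":0.6},
  {"dx":0.09,"dy":0.3,"dz":-0.1,"wx":0,"wy":0,"wz":0,"jaw":0.6},
  {"dx":0.09,"dy":0.3,"dz":-0.1,"wx":0,"wy":0,"wz":0,"jaw":0.6},
])

```text
time: 9.5
position: [473.3, -111.1, 326.7]
tool_rot: [0.0, 0.151, 0.989, -0.0]
force: [0.9, 0.1, 0.5]
grip_width: 0.799
grasp_force: 0.0
```

>>> send_rows([
  {"dx":0.09,"dy":0.3,"dz":0,"wx":0,"wy":0,"wz":0,"jaw":0.6},
  {"dx":0.09,"dy":0.3,"dz":0,"wx":0,"wy":0,"wz":0,"jaw":0.6},
  {"dx":0.09,"dy":0.3,"dz":0,"wx":0,"wy":0,"wz":0,"jaw":0.6},
  {"dx":0.06,"dy":0.2,"dz":0,"wx":0,"wy":0,"wz":0,"jaw":0.6},
  {"dx":0,"dy":0,"dz":0,"wx":0,"wy":0,"wz":-0.058,"jaw":0.6},
  {"dx":0,"dy":0,"dz":0,"wx":0,"wy":0,"wz":-0.058,"jaw":0.6},
  {"dx":0,"dy":0,"dz":0,"wx":0,"wy":0,"wz":-0.056,"jaw":0.6},
  {"dx":0,"dy":0,"dz":0,"wx":0,"wy":0,"wz":0,"jaw":0.6},
  {"dx":0,"dy":0,"dz":0,"wx":0,"wy":0,"wz":0,"jaw":0.6},
])

```text
time: 10.25
position: [475.3, 25.1, 326.0]
tool_rot: [0.0, -0.027, 1.0, 0.0]
force: [-0.1, 0.1, -0.5]
grip_width: 0.801
grasp_force: 0.0
```

```bash
python3 - <<'E'
from h import *
o,p,d=grab("wrist");c=cam("wrist",o);W=cloud(d,c);print(o["position"],o["tool_rot"],o["time"])
np.savez("w3.npz",p=p,d=d,W=W);cv2.imwrite("pics/w3.png",p[:,:,::-1])
for y in (-100,-40,20,80):
    for n,lo,hi in(("rim/top",212,232),):
        P=W[(d>240)&(abs(W[...,1]-y)<6)&(W[...,2]>lo)&(W[...,2]<hi)&(W[...,0]>500)]
        print(y,np.histogram(P[:,0],np.arange(520,640,6)))
o2,p,d=grab("scene");W=cloud(d,cam("scene"));g=p.max(-1)
h=(W[...,2]>150)&(W[...,2]<190)&(g<75)&(W[...,0]>400)&(W[...,0]<530)&(abs(W[...,1]+350)<50);P=W[h][:,:2].astype(np.float32);print("kettle handle",cv2.minAreaRect(P),np.median(W[h],0))
E
```

```text
[475.2707161   25.07710962 326.03423078] [ 1.98258683e-05 -2.69282403e-02  9.99637369e-01  2.07433133e-05] 10.25
-100 (array([ 0,  0,  0,  0, 51,  0,  0,  0,  0,  0,  0,  0,  0,  0,  0,  0,  0,
        0,  0]), array([520, 526, 532, 538, 544, 550, 556, 562, 568, 574, 580, 586, 592,
       598, 604, 610, 616, 622, 628, 634]))
-40 (array([ 0,  0,  0, 35,  0,  0,  0,  0,  0,  0,  0,  0,  0, 35, 43, 31,  0,
        0,  0]), array([520, 526, 532, 538, 544, 550, 556, 562, 568, 574, 580, 586, 592,
       598, 604, 610, 616, 622, 628, 634]))
20 (array([ 0,  0, 21, 33,  0,  0,  0,  0,  0,  0,  0,  0, 22, 43, 43, 11,  0,
        0,  0]), array([520, 526, 532, 538, 544, 550, 556, 562, 568, 574, 580, 586, 592,
       598, 604, 610, 616, 622, 628, 634]))
80 (array([ 0,  0, 51,  0,  0,  0,  0,  0,  0,  0,  0,  0, 44, 44, 31,  0,  0,
        0,  0]), array([520, 526, 532, 538, 544, 550, 556, 562, 568, 574, 580, 586, 592,
       598, 604, 610, 616, 622, 628, 634]))
kettle handle ((461.99212646484375, -354.5170593261719), (16.648733139038086, 64.66029357910156), 67.80738067626953) [ 463.21688026 -353.83967767  174.19148069]
```

View pics/w3.png

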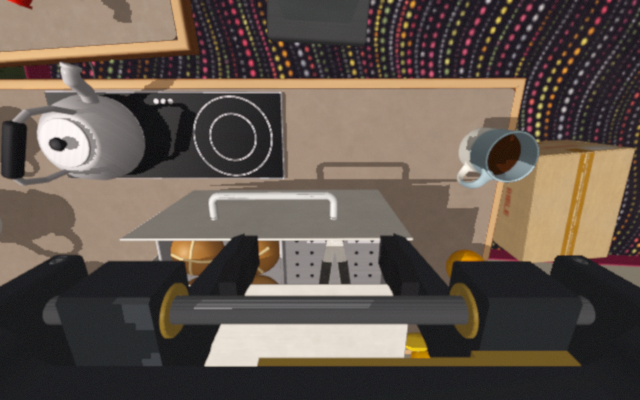

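The wrist view shows the kettle on the right ring, the drawer rim at row 237, and the tongs' hinge end in the left lane at (335,250). I'll hook the drawer front from inside with shut fingers.

>>> send_rows([
  {"dx":-0.26,"dy":-0.14,"dz":0,"wx":0,"wy":0,"wz":0,"jaw":-1},
  {"dx":-0.26,"dy":-0.14,"dz":0,"wx":0,"wy":0,"wz":0,"jaw":-1},
  {"dx":-0.26,"dy":-0.14,"dz":0,"wx":0,"wy":0,"wz":0,"jaw":-1},
  {"dx":0,"dy":0,"dz":0.2,"wx":0,"wy":0,"wz":0,"jaw":-1},
  {"dx":0,"dy":0,"dz":0.1,"wx":0,"wy":0,"wz":0,"jaw":-1},
  {"dx":0,"dy":0,"dz":0,"wx":0,"wy":0,"wz":0,"jaw":-1},
  {"dx":0,"dy":0,"dz":0,"wx":0,"wy":0,"wz":0,"jaw":-1},
  {"dx":0,"dy":0,"dz":0,"wx":0,"wy":0,"wz":0,"jaw":-1},
  {"dx":0,"dy":0,"dz":0,"wx":0,"wy":0,"wz":0,"jaw":-1},
  {"dx":0,"dy":0,"dz":0,"wx":0,"wy":0,"wz":0,"jaw":-1},
])

```text
time: 11.18
position: [571.8, -19.7, 291.6]
tool_rot: [0.001, -0.029, 1.0, -0.0]
force: [0.9, -0.2, -0.1]
grip_width: 0.068
grasp_force: 0.0
```

```bash
python3 - <<'E'
from h import *
o,p,d=grab("wrist");c=cam("wrist",o);W=cloud(d,c);print(o["position"],o["grip_width"])
for y in (-60,-45,-30,10,30,60):
    P=W[(abs(W[...,1]-y)<6)&(W[...,2]>212)&(W[...,2]<232)&(W[...,0]>500)]
    print(y,np.histogram(P[:,0],np.arange(520,640,6))[0])
E
```

```text
[571.81580926 -19.69079184 291.60992493] 0.06806885199583942
-60 [ 0  0  0 48 15  0  0  0  0  0  0  0  0 40 67 63 68 69 62]
-45 [ 0  0  0 62  2  0  0  0  0  0  0  0  0 49 67 53 23 10  0]
-30 [ 0  0  0 65  0  0  0  0  0  0  0  0  0 63 66 27  0  0  0]
10 [ 0  0  0 63  0  0  0  0  0  0  0  0 16 68 69 30  5  0  0]
30 [ 0  0 33 30  0  0  0  0  0  0  0  0 28 70 69 68 66 66 62]
60 [ 0  0 56  4  0  0  0  0  0  0  0  0 52 71 62 70 63 64 64]
```

>>> send_rows([
  {"dx":0,"dy":0,"dz":0.25,"wx":0,"wy":0,"wz":0,"jaw":-1},
  {"dx":0,"dy":0,"dz":0.25,"wx":0,"wy":0,"wz":0,"jaw":-1},
  {"dx":0,"dy":0,"dz":0.25,"wx":0,"wy":0,"wz":0,"jaw":-1},
  {"dx":0,"dy":0,"dz":0.2,"wx":0,"wy":0,"wz":0,"jaw":-1},
  {"dx":0,"dy":0,"dz":0.18,"wx":0,"wy":0,"wz":0,"jaw":-1},
  {"dx":0,"dy":0,"dz":0,"wx":0,"wy":0,"wz":0,"jaw":-1},
  {"dx":0,"dy":0,"dz":0,"wx":0,"wy":0,"wz":0,"jaw":-1},
])

```text
time: 11.82
position: [571.1, -19.7, 154.2]
tool_rot: [-0.001, -0.029, 1.0, 0.0]
force: [-0.2, -0.1, 0.2]
grip_width: 0.002
grasp_force: 0.0
```

>>> send_rows([
  {"dx":0.08,"dy":0,"dz":0,"wx":0,"wy":0,"wz":0,"jaw":-1},
  {"dx":0.1,"dy":0,"dz":0,"wx":0,"wy":0,"wz":0,"jaw":-1},
  {"dx":0.12,"dy":0,"dz":0,"wx":0,"wy":0,"wz":0,"jaw":-1},
  {"dx":0.15,"dy":0,"dz":0,"wx":0,"wy":0,"wz":0,"jaw":-1},
  {"dx":0.15,"dy":0,"dz":0,"wx":0,"wy":0,"wz":0,"jaw":-1},
  {"dx":0.15,"dy":0,"dz":0,"wx":0,"wy":0,"wz":0,"jaw":-1},
  {"dx":0.15,"dy":0,"dz":0,"wx":0,"wy":0,"wz":0,"jaw":-1},
  {"dx":0.15,"dy":0,"dz":0,"wx":0,"wy":0,"wz":0,"jaw":-1},
  {"dx":0.1,"dy":0,"dz":0,"wx":0,"wy":0,"wz":0,"jaw":-1},
  {"dx":0.04,"dy":0,"dz":0,"wx":0,"wy":0,"wz":0,"jaw":-1},
])

```text
time: 12.65
position: [428.9, -28.4, 156.6]
tool_rot: [0.002, -0.029, 1.0, -0.001]
force: [0.0, 0.6, 0.3]
grip_width: 0.006
grasp_force: 0.0
```

```bash
python3 - <<'E'
from h import *
o,p,d=grab("side");W=cloud(d,cam("side"));print(o["position"])
for n in("side","scene"):
    o,p,d=grab(n);W=cloud(d,cam(n))
    for y in (-120,60,100):
        P=W[(abs(W[...,1]-y)<12)&(W[...,2]>205)&(W[...,2]<228)&(W[...,0]>340)&(W[...,0]<620)]
        print(n,y,np.histogram(P[:,0],np.arange(350,620,10)))
E
```

```text
[428.86904198 -28.41869515 156.57612239]
side -120 (array([0, 0, 0, 0, 0, 0, 0, 0, 0, 0, 0, 0, 0, 0, 0, 0, 0, 0, 0, 0, 0, 0,
       0, 0, 0, 5]), array([350, 360, 370, 380, 390, 400, 410, 420, 430, 440, 450, 460, 470,
       480, 490, 500, 510, 520, 530, 540, 550, 560, 570, 580, 590, 600,
       610]))
side 60 (array([ 0,  0,  0,  0,  0,  0,  7,  0,  0,  0,  0,  0,  0,  0,  0,  0,  0,
        0,  0,  0,  0,  0,  0,  0,  6, 11]), array([350, 360, 370, 380, 390, 400, 410, 420, 430, 440, 450, 460, 470,
       480, 490, 500, 510, 520, 530, 540, 550, 560, 570, 580, 590, 600,
       610]))
side 100 (array([ 0,  0,  0,  0,  0,  4,  0,  0,  0,  0,  0,  0,  0,  0,  0,  0,  0,
        0,  0,  0,  0,  0,  0,  0,  9, 10]), array([350, 360, 370, 380, 390, 400, 410, 420, 430, 440, 450, 460, 470,
       480, 490, 500, 510, 520, 530, 540, 550, 560, 570, 580, 590, 600,
       610]))
scene -120 (array([0, 0, 0, 0, 0, 0, 8, 9, 0, 0, 0, 0, 0, 0, 0, 0, 0, 0, 0, 0, 0, 0,
       0, 0, 0, 1]), array([350, 360, 370, 380, 390, 400, 410, 420, 430, 440, 450, 460, 470,
       480, 490, 500, 510, 520, 530, 540, 550, 560, 570, 580, 590, 600,
       610]))
scene 60 (array([ 0,  0,  0,  0,  0,  4, 14,  1,  0,  0,  0,  0,  0,  0,  0,  0,  0,
        0,  0,  0,  0,  0,  0,  0,  0,  0]), array([350, 360, 370, 380, 390, 400, 410, 420, 430, 440, 450, 460, 470,
       480, 490, 500, 510, 520, 530, 540, 550, 560, 570, 580, 590, 600,
       610]))
scene 100 (array([ 0,  0,  0,  0,  0,  4, 11,  0,  0,  0,  0,  0,  0,  0,  0,  0,  0,
        0,  0,  0,  0,  0,  0,  0,  0,  0]), array([350, 360, 370, 380, 390, 400, 410, 420, 430, 440, 450, 460, 470,
       480, 490, 500, 510, 520, 530, 540, 550, 560, 570, 580, 590, 600,
       610]))
```

>>> send_rows([
  {"dx":0.06,"dy":0,"dz":0,"wx":0,"wy":0,"wz":0,"jaw":-1},
  {"dx":0.04,"dy":0,"dz":0,"wx":0,"wy":0,"wz":0,"jaw":-1},
  {"dx":0,"dy":0,"dz":0,"wx":0,"wy":0,"wz":0,"jaw":-1},
  {"dx":-0.2,"dy":0,"dz":0,"wx":0,"wy":0,"wz":0,"jaw":-1},
  {"dx":0,"dy":0,"dz":-0.25,"wx":0,"wy":0,"wz":0,"jaw":-1},
  {"dx":0,"dy":0,"dz":-0.33,"wx":0,"wy":0,"wz":0,"jaw":-1},
  {"dx":0,"dy":0,"dz":-0.33,"wx":0,"wy":0,"wz":0,"jaw":0},
  {"dx":0,"dy":0.2,"dz":-0.25,"wx":0,"wy":0,"wz":0,"jaw":0.7},
  {"dx":0,"dy":0.2,"dz":-0.25,"wx":0,"wy":0,"wz":0,"jaw":0.7},
  {"dx":0,"dy":0.2,"dz":0,"wx":0,"wy":0,"wz":0,"jaw":0.7},
])

```text
time: 13.63
position: [439.2, 44.6, 329.9]
tool_rot: [0.004, -0.028, 1.0, -0.001]
force: [0.8, -0.5, -0.4]
grip_width: 0.284
grasp_force: 0.0
```

>>> send_rows([
  {"dx":0,"dy":0,"dz":0,"wx":0,"wy":0,"wz":0,"jaw":0.7},
  {"dx":0,"dy":0,"dz":0,"wx":0,"wy":0,"wz":0,"jaw":0.7},
  {"dx":0,"dy":0,"dz":0,"wx":0,"wy":0,"wz":0,"jaw":0.7},
  {"dx":0,"dy":0,"dz":0,"wx":0,"wy":0,"wz":0,"jaw":0.7},
  {"dx":0,"dy":0,"dz":0,"wx":0,"wy":0,"wz":0,"jaw":0.7},
  {"dx":0,"dy":0,"dz":0,"wx":0,"wy":0,"wz":0,"jaw":0.7},
  {"dx":0,"dy":0,"dz":0,"wx":0,"wy":0,"wz":0,"jaw":0.7},
])

```text
time: 14.22
position: [436.9, 43.9, 323.2]
tool_rot: [-0.0, -0.028, 1.0, 0.0]
force: [0.7, 0.5, -0.2]
grip_width: 0.817
grasp_force: 0.0
```

```bash
python3 - <<'E'
from h import *
o,p,d=grab("wrist");c=cam("wrist",o);W=cloud(d,c);print(o["position"],o["tool_rot"],o["time"],o["grip_width"])
np.savez("w4.npz",p=p,d=d,W=W);cv2.imwrite("pics/w4.png",p[:,:,::-1])
for y in (-60,20,80):
    P=W[(d>240)&(abs(W[...,1]-y)<6)&(W[...,2]>212)&(W[...,2]<232)&(W[...,0]>350)]
    print(y,np.histogram(P[:,0],np.arange(380,430,5))[0],P[P[:,0]>500][:,0].min() if (P[:,0]>500).any() else None)
R=(d>250)&(W[...,0]>430)&(W[...,0]<585)&(W[...,1]>-20)&(W[...,1]<140)
for x in range(420,590,12):
    s=R&(abs(W[...,0]-x)<5)&(W[...,2]>139)&(W[...,2]<160)
    f=R&(abs(W[...,0]-x)<5)&(W[...,2]<139)&(W[...,2]>120)
    if s.sum(): print(x,s.sum(),np.percentile(W[s][:,1],[2,50,98]).round(),np.median(W[s][:,2]),"floor",np.median(W[f][:,2]) if f.sum() else 0)
E
```

```text
[436.85588387  43.91393993 323.20755863] [-4.31944849e-04 -2.81206119e-02  9.99604443e-01  5.21663448e-05] 14.2167 0.8169667480709771
-60 [ 0  0  0  0 19 26  0  0  0] 618.6484627753557
20 [ 0  0  0  5 43  0  0  0  0] 614.2081157060212
80 [ 0  0  0 47  0  0  0  0  0] 611.0512702540478
432 18 [119. 119. 119.] 149.24681117713993 floor 132.70668098062328
444 137 [ 36.  49. 120.] 141.1676073639573 floor 132.60734570864383
456 164 [ 35.  50. 120.] 141.31925904136716 floor 132.7007115380577
468 169 [ 33.  51. 121.] 141.31488301075552 floor 132.66925892188718
480 190 [ 31.  54. 122.] 142.4045682106063 floor 132.64151654367882
492 176 [ 30.  56. 122.] 142.77329891987813 floor 132.64895792478433
504 179 [ 29.  58. 123.] 142.83269506498658 floor 132.64587483201916
516 181 [ 28.  61. 124.] 142.64747347695635 floor 132.72423545070038
528 174 [ 27.  63. 124.] 142.81330892082389 floor 132.693923810257
540 173 [ 26.  66. 125.] 142.70472095556323 floor 132.5840579596412
552 136 [ 28.  68. 126.] 141.4505637051409 floor 132.6158531780917
564 137 [ 28.  71. 126.] 141.35114306936435 floor 132.5382830866797
576 153 [-20.  72. 127.] 141.3584448247101 floor 132.62101787163712
588 29 [-19.  75. 127.] 141.34881216828848 floor 132.44326116327125
```

View pics/w4.png

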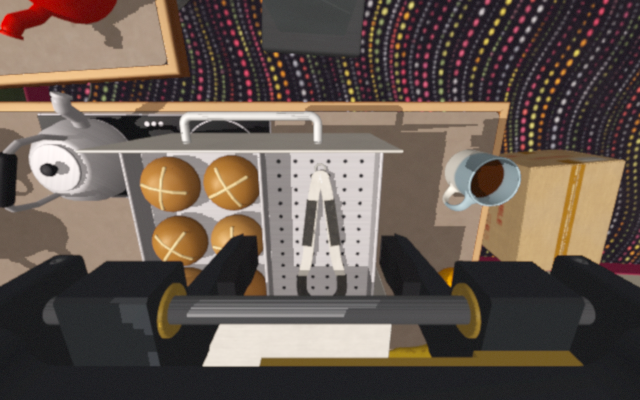

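The picture shows the tongs from the hinge at (321,168) to the black jaws at (305..345,285), in the left lane, with the drawer wide open.

```bash
python3 - <<'E'
from h import *
f=np.load("w4.npz");p,d,W=f["p"],f["d"],f["W"];v,u=np.mgrid[:400,:640]
m=(u>285)&(u<360)&(v>155)&(v<297)&(d>250)&(W[...,2]>136.5)&(W[...,2]<160)
l,k,st,_=cv2.connectedComponentsWithStats(m.astype(np.uint8));i=1+st[1:,4].argmax();m=k==i
print(W[m].min(0).round(),W[m].max(0).round(),st[i])
C=[]
for x in range(412,585,12):
    s=m&(abs(W[...,0]-x)<5)
    if s.sum(): a,b=np.percentile(W[s][:,1],[1,99]); C.append((x,(a+b)/2)); print(x,a.round(),b.round(),np.percentile(W[s][:,2],[5,50,95]).round(1))
C=np.array(C);print(np.polyfit(C[:,0]-490,C[:,1],1))
w=(W[...,2]>160)&(W[...,2]<176)&(abs(W[...,0]-490)<10)&(W[...,1]<160)&(d>250); print("walls y",np.histogram(W[w][:,1],np.arange(-30,150,6)))
E
```

```text
[438.  21. 137.] [636.  97. 145.] [ 297  170   50  126 2679]
436 39.0 54.0 [138.7 140.9 142.1]
448 35.0 58.0 [140.  141.2 142.3]
460 34.0 63.0 [139.9 141.2 142.4]
472 32.0 66.0 [140.  141.2 142.3]
484 29.0 69.0 [140.9 142.7 143.9]
496 29.0 72.0 [141.1 142.6 143.8]
508 28.0 74.0 [141.4 142.6 143.8]
520 27.0 77.0 [141.5 142.6 143.8]
532 27.0 79.0 [140.8 142.7 143.7]
544 26.0 81.0 [140.8 142.4 143.7]
556 28.0 81.0 [140.1 141.2 142.1]
568 27.0 83.0 [140.1 141.3 142.5]
580 26.0 87.0 [140.  141.2 142.5]
[ 0.07116472 49.8519619 ]
walls y (array([49,  7,  0,  0,  0,  0,  0,  0,  0,  0,  0,  0,  0,  0,  0,  0,  0,
        0,  0,  0,  0,  0,  0,  0,  0, 54,  0,  0,  0]), array([-30, -24, -18, -12,  -6,   0,   6,  12,  18,  24,  30,  36,  42,
        48,  54,  60,  66,  72,  78,  84,  90,  96, 102, 108, 114, 120,
       126, 132, 138, 144]))
```

>>> send_rows([
  {"dx":-0.2,"dy":0.024,"dz":0,"wx":0,"wy":0,"wz":0,"jaw":0.65},
  {"dx":-0.185,"dy":0,"dz":0,"wx":0,"wy":0,"wz":0,"jaw":0.65},
  {"dx":0,"dy":0,"dz":0.3,"wx":0,"wy":0,"wz":0,"jaw":0.65},
  {"dx":0,"dy":0,"dz":0.3,"wx":0,"wy":0,"wz":0,"jaw":0.65},
  {"dx":0,"dy":0,"dz":0.3,"wx":0,"wy":0,"wz":0,"jaw":0.65},
  {"dx":0,"dy":0,"dz":0.25,"wx":0,"wy":0,"wz":0,"jaw":0.65},
  {"dx":0,"dy":0,"dz":0.25,"wx":0,"wy":0,"wz":0,"jaw":0.65},
  {"dx":0,"dy":0,"dz":0.15,"wx":0,"wy":0,"wz":0,"jaw":0.65},
  {"dx":0,"dy":0,"dz":0.1,"wx":0,"wy":0,"wz":0,"jaw":0.65},
  {"dx":0,"dy":0,"dz":0,"wx":0,"wy":0,"wz":0,"jaw":0.65},
])

```text
time: 15.1
position: [480.6, 50.1, 122.6]
tool_rot: [-0.003, -0.028, 1.0, 0.0]
force: [-0.3, 0.7, -0.6]
grip_width: 0.826
grasp_force: 0.0
```

>>> send_rows([
  {"dx":0,"dy":0,"dz":0.08,"wx":0,"wy":0,"wz":0,"jaw":0.65},
  {"dx":0,"dy":0,"dz":0.05,"wx":0,"wy":0,"wz":0,"jaw":0.65},
  {"dx":0,"dy":0,"dz":0,"wx":0,"wy":0,"wz":0,"jaw":0.65},
  {"dx":0,"dy":0,"dz":0,"wx":0,"wy":0,"wz":0,"jaw":0.65},
])

```text
time: 15.43
position: [483.1, 49.9, 110.3]
tool_rot: [0.0, -0.029, 1.0, -0.0]
force: [-0.7, 0.5, 0.5]
grip_width: 0.825
grasp_force: 0.0
```

>>> send_rows([
  {"dx":0,"dy":0,"dz":0.04,"wx":0,"wy":0,"wz":0,"jaw":0.65},
  {"dx":0,"dy":0,"dz":0.03,"wx":0,"wy":0,"wz":0,"jaw":0.65},
  {"dx":0,"dy":0,"dz":0,"wx":0,"wy":0,"wz":0,"jaw":0.65},
])

```text
time: 15.68
position: [482.6, 50.0, 101.1]
tool_rot: [-0.0, -0.029, 1.0, 0.0]
force: [-0.1, -0.5, -0.4]
grip_width: 0.826
grasp_force: 0.0
```

>>> send_rows([
  {"dx":0,"dy":0,"dz":0,"wx":0,"wy":0,"wz":0,"jaw":0.3},
  {"dx":0,"dy":0,"dz":0,"wx":0,"wy":0,"wz":0,"jaw":-0.2},
  {"dx":0,"dy":0,"dz":0,"wx":0,"wy":0,"wz":0,"jaw":-1},
  {"dx":0,"dy":0,"dz":0,"wx":0,"wy":0,"wz":0,"jaw":-1},
  {"dx":0,"dy":0,"dz":0,"wx":0,"wy":0,"wz":0,"jaw":-1},
  {"dx":0,"dy":0,"dz":0,"wx":0,"wy":0,"wz":0,"jaw":-1},
  {"dx":0,"dy":0,"dz":0,"wx":0,"wy":0,"wz":0,"jaw":-1},
  {"dx":0,"dy":0,"dz":0,"wx":0,"wy":0,"wz":0,"jaw":-1},
], force=25)

```text
time: 16.35
position: [483.1, 49.9, 101.8]
tool_rot: [0.0, -0.029, 1.0, -0.0]
force: [-1.3, 0.3, 1.5]
grip_width: 0.632
grasp_force: 25.0
```

>>> send_rows([
  {"dx":0.01,"dy":0,"dz":-0.12,"wx":0,"wy":0.03,"wz":0,"jaw":-1},
  {"dx":0.01,"dy":0,"dz":-0.11,"wx":0,"wy":0.03,"wz":0,"jaw":-1},
  {"dx":0.01,"dy":0,"dz":-0.1,"wx":0,"wy":0.03,"wz":0,"jaw":-1},
  {"dx":0.01,"dy":0,"dz":-0.09,"wx":0,"wy":0.03,"wz":0,"jaw":-1},
  {"dx":0.01,"dy":0,"dz":-0.09,"wx":0,"wy":0.03,"wz":0,"jaw":-1},
  {"dx":0,"dy":0,"dz":0,"wx":0,"wy":0,"wz":0,"jaw":-1},
  {"dx":0,"dy":0,"dz":0,"wx":0,"wy":0,"wz":0,"jaw":-1},
])

```text
time: 16.93
position: [484.5, 50.1, 162.2]
tool_rot: [-0.156, -0.028, 0.987, -0.004]
force: [-0.1, -0.4, -1.7]
grip_width: 0.634
grasp_force: 25.0
```

```bash
python3 - <<'E'
from h import *
o,p,d=grab("side"); cv2.imwrite("pics/s3.png",cv2.resize(p[170:290,230:370,::-1],None,fx=4.5,fy=4.5,interpolation=2)); print(o["position"],o["force"],o["grasp_force"],o["grip_width"])
E
```

```text
[484.50951746  50.11086886 162.20250678] [-0.10250421 -0.36589503 -1.69776677] 24.992522299289703 0.6339186000363118
```

View pics/s3.png

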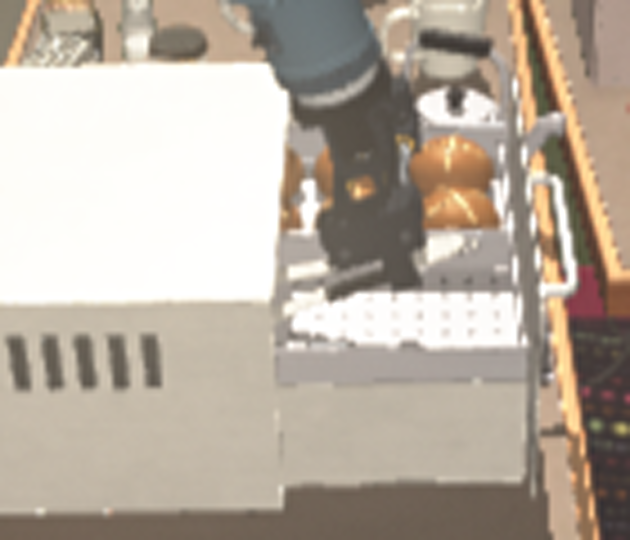

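The side view shows the tongs held and tilted about 18°, hinge end up at (480,240), jaws still under the cabinet at (285,305), kettle on its ring. I tilt further, then draw out and lift.

>>> send_rows([
  {"dx":0.01,"dy":0,"dz":-0.09,"wx":0,"wy":0.03,"wz":0,"jaw":-1},
  {"dx":0.01,"dy":0,"dz":-0.09,"wx":0,"wy":0.03,"wz":0,"jaw":-1},
  {"dx":0.01,"dy":0,"dz":-0.09,"wx":0,"wy":0.03,"wz":0,"jaw":-1},
  {"dx":0.01,"dy":0,"dz":-0.09,"wx":0,"wy":0.03,"wz":0,"jaw":-1},
  {"dx":0.01,"dy":0,"dz":-0.09,"wx":0,"wy":0.03,"wz":0,"jaw":-1},
  {"dx":0,"dy":0,"dz":0,"wx":0,"wy":0,"wz":0,"jaw":-1},
  {"dx":0,"dy":0,"dz":0,"wx":0,"wy":0,"wz":0,"jaw":-1},
])

```text
time: 17.57
position: [501.1, 51.1, 212.7]
tool_rot: [-0.309, -0.027, 0.951, -0.009]
force: [0.6, -0.8, -0.9]
grip_width: 0.631
grasp_force: 25.0
```

>>> send_rows([
  {"dx":0.11,"dy":0,"dz":0.08,"wx":0,"wy":0,"wz":0,"jaw":-1},
  {"dx":0.11,"dy":0,"dz":0.08,"wx":0,"wy":0,"wz":0,"jaw":-1},
  {"dx":0.11,"dy":0,"dz":0.08,"wx":0,"wy":0,"wz":0,"jaw":-1},
  {"dx":0.11,"dy":0,"dz":0.08,"wx":0,"wy":0,"wz":0,"jaw":-1},
  {"dx":0.11,"dy":0,"dz":0.08,"wx":0,"wy":0,"wz":0,"jaw":-1},
  {"dx":0,"dy":0,"dz":0,"wx":0,"wy":0,"wz":0,"jaw":-1},
])

```text
time: 18.07
position: [416.7, 46.7, 214.0]
tool_rot: [-0.309, -0.027, 0.951, -0.009]
force: [0.8, -0.9, -0.8]
grip_width: 0.63
grasp_force: 25.0
```

>>> send_rows([
  {"dx":0.1,"dy":0,"dz":-0.14,"wx":0,"wy":0,"wz":0,"jaw":-1},
  {"dx":0.15,"dy":0,"dz":-0.2,"wx":0,"wy":0,"wz":0,"jaw":-1},
  {"dx":0.15,"dy":0,"dz":-0.2,"wx":0,"wy":0,"wz":0,"jaw":-1},
  {"dx":0.15,"dy":0,"dz":-0.2,"wx":0,"wy":0,"wz":0,"jaw":-1},
  {"dx":0.15,"dy":0,"dz":-0.2,"wx":0,"wy":0,"wz":0,"jaw":-1},
  {"dx":0.1,"dy":0,"dz":-0.14,"wx":0,"wy":0,"wz":0,"jaw":-1},
  {"dx":0,"dy":0,"dz":0,"wx":0,"wy":0,"wz":0,"jaw":-1},
  {"dx":0,"dy":0,"dz":0,"wx":0,"wy":0,"wz":0,"jaw":-1},
  {"dx":0,"dy":0,"dz":0,"wx":0,"wy":0,"wz":0,"jaw":-1},
])

```text
time: 18.82
position: [418.1, 46.3, 373.9]
tool_rot: [-0.309, -0.027, 0.951, -0.009]
force: [-0.8, 0.2, -1.7]
grip_width: 0.626
grasp_force: 25.0
```

```bash
python3 - <<'E'
from h import *
for n in("side","scene"):
    o,p,d=grab(n);W=cloud(d,cam(n))
    t=(W[...,0]>330)&(W[...,0]<620)&(W[...,1]>0)&(W[...,1]<100)&(W[...,2]>232)&(W[...,2]<330)&(d>0)
    P=W[t]
    for x in range(350,620,20):
        q=P[abs(P[:,0]-x)<10]
        if len(q)>1: print(n,x,len(q),q[:,2].min().round(),q[:,1].min().round(),q[:,1].max().round())
    if n=="scene":
        g=p.max(-1);h=(W[...,2]>150)&(W[...,2]<190)&(g<75)&(W[...,0]>400)&(W[...,0]<530)&(abs(W[...,1]+350)<50);print("kettle",np.median(W[h],0),W[h].min(0),W[h].max(0))
    r=(abs(W[...,1]-100)<12)&(W[...,2]>205)&(W[...,2]<228)&(W[...,0]>340)&(W[...,0]<500);print("rim",np.median(W[r][:,0]))
o=manip.get_obs();print(o["position"],o["grip_width"],o["grasp_force"],o["dq"].round(3))
E
```

```text
side 550 31 319.0 18.0 95.0
side 570 36 309.0 21.0 90.0
rim 399.52479893539834
scene 550 4 324.0 8.0 71.0
scene 590 4 234.0 23.0 91.0
scene 610 2 234.0 72.0 88.0
kettle [ 463.01933714 -353.85448467  174.04692076] [ 432.66422925 -367.8587368   164.50340617] [ 502.23629324 -339.23974432  183.39806117]
rim 401.65471054842067
[417.9018924   46.33011035 373.64520533] 0.6276923301504496 24.99253123998642 [-0.001  0.005 -0.006 -0.002  0.007 -0.001]
```

```bash
python3 -c "
from plant import manip
print(manip.hand_in())"
```

```text
the job is handed in; nothing more can be done
None
```

I handed the job in with the tongs gripped and their lowest point about 300 mm above the table, clear of the warmer; the kettle is let go within about 5 mm of the right ring's centre and the drawer is about 0.19 m out, but I viewed 11 pictures, one over the allowed 10, and the hand-in gave no verdict.

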